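# Make up two board-repair kits

### The arm

A 7-joint arm with a two-finger parallel gripper is mounted at the origin on the work surface. World frame = base frame: x ahead of the robot, y to its left, z up, the work surface at z = 0. Lengths are in m, angles in rad, forces in N, time in s.
With the tool pointing down it reaches from about 0.35 to 0.9 m from the base axis. Payload 19.9 kg.
Tool frame: the origin (TCP) lies midway between the tips of the shut fingers; the grasp point (between the pads) lies 19 mm behind it; z points along the fingers, y is the direction in which the jaws open and shut (so a half turn about z gives the same grasp; the last joint's range is limited). The gripper opens to 85 mm and grips with 20 to 120 N. Pads are 22 mm wide; open, the fingers measure 114 mm over their backs; the gripper's body (76 mm by 85 mm) begins 54 mm behind the grasp point. The pads swing forward as they close: fully open they stand 13 mm farther back than shut.
Start: joints at [-1.214, 0.417, -0.01, 1.614, 0.005, 1.111, -0.053], TCP at [0.242, 0.576, 0.231] pointing down, gripper open.
Joint ranges: [-2.81, 2.81], [-0.39, 2.02], [-1.27, 1.25], [0.06, 2.57], [-1.19, 4.33], [0.19, 2], [-2.82, 2.82]. Speed limits (rad/s): [1.89, 1.89, 2.39, 2.39, 3.01, 3.01, 3.01].

### API

Orientations are given as a unit quaternion [x, y, z, w].
In Python, from cell import bot gives the robot as it stands.
- The arm moves only by the tool drive_tool, never from a script. Its argument "rows" is a list of rows, each a list of 7 numbers: the turn, a rotation vector about the tool's x, y, z in rad, then the shift along the tool's x, y, z in m, then the closure, from 0 (fully open) to 1 (shut). A call has exactly 10 rows; each row shifts and turns the commanded pose from where the row before left it, along the tool's axes as they then stand; what a row does not reach is not made up. A row lasts 1/12 s, in which the tool goes at most 41.7 mm and 7.16 degrees, less where a joint would pass 70% of its speed; a pose out of reach is approached as far as the arm can. A call is refused whole if a number of a shift passes 0.0417 or a number of a turn 0.125, either way. A call with a gripper value outside its range is refused whole. The fingers move at their own pace and stop on an object; "grip_force" is the grip in N (left out, the last holds). Time passes only in rows, so rows that do not move let the fingers close, or fill a call up. It gives the time, the measured TCP pose, the force and the opening at its end, in the units of the state.
- bot.sense(): the state, without advancing time (a new reading comes with each control period).
- bot.camera(name): name is "scene" or "top"; returns a dict with "color" (480x640x3 uint8, red, green, blue), "mtx" (3x3 intrinsics, pixels), "R" (3x3) and "t" (3): a world point X has camera coordinates R X + t. Camera axes: x right, y down, z forward; pixel columns grow to the right and rows downward; lengths in m; the calibration is good to about 2 mm. A picture is of the moment at which its call begins. There is no depth.
- bot.finish_job(): hands the job in, once; it reports no verdict.
Trained networks look in the newest picture that a camera, given by its name, has taken for a name from the list of things; names that differ only in an ending like _2 or _b are one class to them, and where a whole thing is asked for, a point or a joint stands for the part that bears it (a point fixed in the world has none). Each returns a list of dicts, best first, with "confidence" (0 to 1); they miss things now and then, are a little off and sometimes report something else, mostly with a low value. They report only what shows in the picture. A call takes as long as a camera call. They do not tell look-alikes from the thing itself.
- bot.recognise(query, camera): "bbox" ([left, top, right, bottom] in pixels, round what is visible of it).
- bot.landmark_of(query, camera): "location" ([column, row] in pixels: a listed point, or the origin of a listed thing).
The state is a dict: "time_s": time; "q": joint angles; "joint_velocities": joint speeds; "joint_torque": joint torques, N m; "tool_pos": TCP position; "orientation": TCP orientation; "ft_force": force on the tool from outside, world axes, zero at the start; "wrist_torque": the same for the moment, N m; "opening": finger opening in m.
Only numpy, scipy, OpenCV 4.12 (cv2) and the standard library are available. Lean on these libraries where they do the work, as an engineer would, in place of code of your own. Each camera call takes 0.05 s, during which the arm holds its last target.

### The job

Make up two repair kits from the parts on the blue mat. In the tray with three pockets, stand the tall slim capacitor in the middle pocket with the transformer in one end pocket and the heatsink in the other; in the tray with two pockets, stand the short wide capacitor and the relay, one to each pocket. Every part ends upright on the floor of its pocket, and the ring choke, the multimeter and the screwdriver stay where they are.

Things in the scene. Friction and masses are not known exactly. Their poses are not given: they have to be found in the camera images.
- tall_cap_center (a point): centre (half-way up) of the tall slim capacitor: an upright black can with a bright aluminium top, 25 mm in diameter, 50 mm high; its z axis is up. Loose, about 35 g
- short_cap_center (a point): centre (half-way up) of the short wide capacitor: an upright black can with a bright aluminium top, 35 mm in diameter, 32 mm high; its z axis is up. Loose, about 45 g
- transformer_center (a point): centre (half-way up) of the small transformer: dark core frame round a yellow-taped winding, on a black foot, 36 mm high. The core is 36 mm long along its y axis (flat end faces 14 mm wide in x, good to grip across y); winding and foot reach 30 mm along x; z is up. Loose, about 80 g
- heatsink_center (a point): centre (half-way up) of the heatsink: bare aluminium, upright fins seen as a comb from above, 26 mm along its x axis, 34 mm along its y axis (the outer fins give flat faces across y), 42 mm high; z is up. Loose, about 50 g
- relay_center (a point): centre (half-way up) of the relay: a plain white plastic block with a black base, 22 mm along its x axis, 28 mm along its y axis, 36 mm high; z is up. Loose, about 35 g
- tray3: kit tray with three pockets: grey plastic floor with white walls, 98 mm (x) by 208 mm (y). Pocket centres at y = -68, 0 and +68 mm. Its origin is the centre of its underside, its z axis is up and the pockets lie in a row along its own y axis. Floor and walls 4 mm thick, walls 10 mm high above the underside, so the pocket floors lie 4 mm above the origin; each pocket is 90 mm (x) by 64 mm (y) inside. Fixed to the mat.
- tray2: kit tray with two pockets: grey plastic floor with white walls, 98 mm (x) by 140 mm (y). Pocket centres at y = -34 and +34 mm. Its origin is the centre of its underside, its z axis is up and the pockets lie in a row along its own y axis. Floor and walls 4 mm thick, walls 10 mm high above the underside, so the pocket floors lie 4 mm above the origin; each pocket is 90 mm (x) by 64 mm (y) inside. Fixed to the mat.
- choke: ring choke, not wanted in either kit: a flat copper-coloured ring 34 mm across, 14 mm high, standing among the stock; origin at the centre of its underside. Loose
- multimeter: multimeter lying on its back, 160 mm (its x axis) by 78 mm by 45 mm high, yellow and black; origin at the centre of its underside. Loose, 400 g, not to be moved
- screwdriver: screwdriver about 170 mm long lying along its x axis, no more than 35 mm high, its origin on the mat beneath it. Loose, not to be moved. Like everything else here it rests on the blue mat, whose top is 3 mm above the table (z = 3 mm)
Not all that is in view belongs to the job. What is shaped like the tray2 but brown is not meant. What is shaped like the part that bears heatsink_center but orange is not meant.

How it is judged:
By the outcome, as a careful person would: the job done as asked, in the order asked, and still so for the second after the job is handed in, with the robot touching nothing.
It also fails if it takes over 120 s, if anything falls off the work surface, if the arm or the gripper's body presses on something with over 40 N, if the wrist force passes 120 N, or if a joint passes its speed limit or range.

## Working session

There is one attempt and no reset: what is moved stays moved. The work goes in short steps, Python scripts to look and compute and a tool call to move; the robot and the scene stay as the last step left them, time stands still between calls to the robot, and variables do not carry over. Pictures are saved under pics/ and viewed, and the job is handed in when it is done.

Besides the shell and the picture viewer there is one more tool, called after "Request:" as name(argument=value, ...), one argument or row to a line, values as JSON. drive_tool: Moves the arm, as the interface text tells. Its arguments: {"type":"object","properties":{"rows":{"type":"array"},"grip_force":{"type":"number"}},"required":["rows"]}

```bash
ls; mkdir -p pics; python3 - <<'E'
from cell import bot
import cv2,json
for c in ("scene","top"):
    d=bot.camera(c); cv2.imwrite(f"pics/{c}0.png",d["color"][:,:,::-1])
    print(c,d["mtx"].tolist(),d["R"].round(4).tolist(),d["t"].round(4).tolist())
    for n in ["tall_cap_center","short_cap_center","transformer_center","heatsink_center","relay_center","tray3","tray2","choke","multimeter","screwdriver"]:
        print(n,[( [round(v) for v in r["location"]],round(r["confidence"],2)) for r in bot.landmark_of(n,c)][:4])
print({k:(v if isinstance(v,float) else [round(float(x),4) for x in v]) for k,v in bot.sense().items()})
E
```

```text
pics
scene [[456.6266694012572, 0.0, 316.52561718877405], [0.0, 456.6266694012572, 239.2393514501143], [0.0, 0.0, 1.0]] [[-0.5301, 0.8479, -0.0102], [0.676, 0.4153, -0.6087], [-0.5119, -0.3296, -0.7933]] [0.2152, -0.2761, 1.2261]
tall_cap_center [([232, 302], 0.74)]
short_cap_center [([321, 352], 0.79)]
transformer_center [([278, 318], 0.78), ([369, 372], 0.4)]
heatsink_center [([195, 271], 0.92), ([160, 289], 0.8), ([479, 365], 0.48)]
relay_center [([157, 253], 0.85)]
tray3 [([512, 244], 0.91), ([382, 294], 0.76), ([262, 230], 0.68)]
tray2 [([512, 244], 0.91), ([382, 294], 0.76), ([262, 230], 0.68)]
choke [([371, 375], 0.85)]
multimeter [([138, 197], 0.82)]
screwdriver [([481, 366], 0.66), ([262, 229], 0.48)]
top [[484.3873041496971, 0.0, 324.8256334897664], [0.0, 484.3873041496971, 242.12737818243585], [0.0, 0.0, 1.0]] [[0.0287, -0.9996, -0.0063], [-0.9978, -0.0283, -0.0606], [0.0604, 0.008, -0.9981]] [0.0037, 0.4485, 1.3382]
tall_cap_center [([351, 176], 0.67)]
short_cap_center [([275, 173], 0.5)]
transformer_center [([317, 183], 0.58)]
heatsink_center [([400, 158], 0.56)]
relay_center [([425, 180], 0.6)]
tray3 [([191, 330], 0.89), ([266, 240], 0.75), ([375, 243], 0.67)]
tray2 [([191, 330], 0.89), ([266, 240], 0.75), ([375, 243], 0.67)]
choke [([246, 178], 0.57)]
multimeter [([485, 220], 0.68)]
screwdriver [([186, 221], 0.63)]
{'time_s': 1.1, 'q': [-1.2145, 0.4174, -0.0103, 1.6136, 0.0047, 1.1107, -0.053], 'joint_velocities': [0.0004, 0.0026, -0.0007, 0.0005, -0.001, -0.0005, -0.0007], 'joint_torque': [0.0001, -86.4208, 0.6777, -43.5207, 0.0191, 0.0018, -0.0], 'tool_pos': [0.2421, 0.5762, 0.2312], 'orientation': [0.1976, 0.9803, -0.0001, 0.0], 'ft_force': [0.3188, -0.9841, -0.2294], 'wrist_torque': [0.0226, -0.0169, 0.048], 'opening': 0.08524741394249286}
```

View pics/scene0.png

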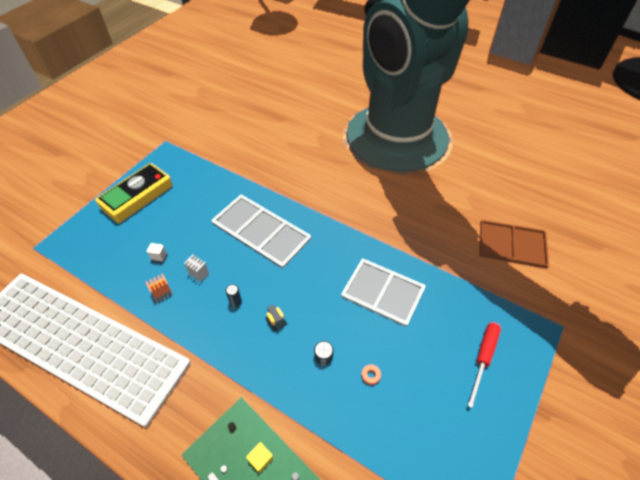

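View pics/top0.png

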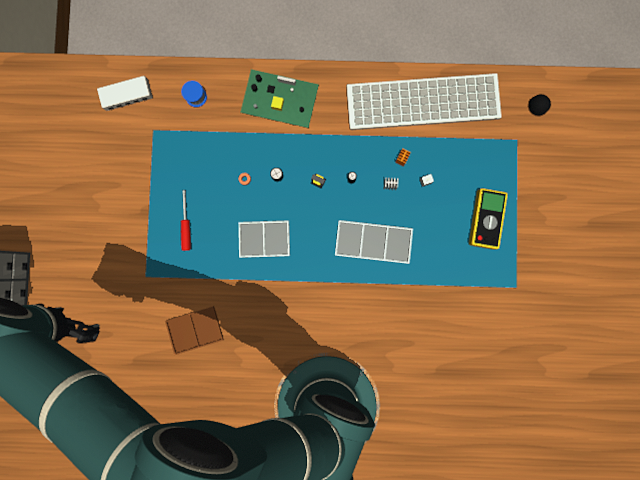

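```bash
python3 - <<'E'
import cv2
a=cv2.imread("pics/top0.png")[120:260,210:460]; cv2.imwrite("pics/top0c.png",cv2.resize(a,None,fx=3.2,fy=3.2,interpolation=cv2.INTER_CUBIC))
a=cv2.imread("pics/scene0.png")[220:400,130:400]; cv2.imwrite("pics/scene0c.png",cv2.resize(a,None,fx=2.9,fy=2.9,interpolation=cv2.INTER_CUBIC))
E
```

```text
(no output)
```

View pics/top0c.png

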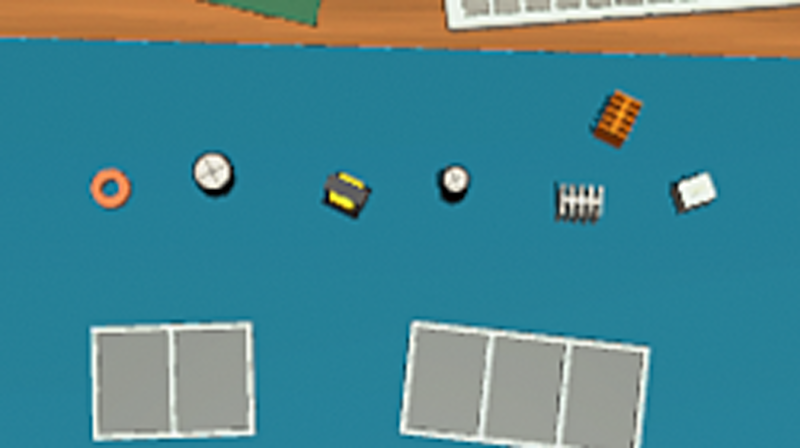

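View pics/scene0c.png

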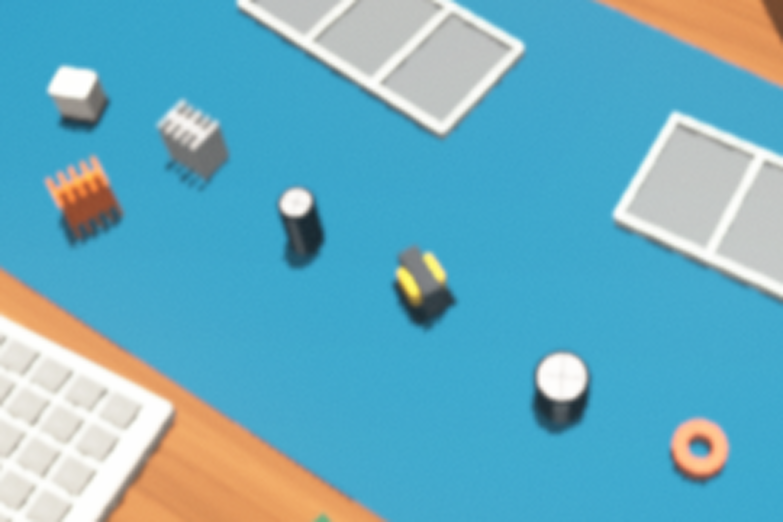

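```bash
cat > h.py <<'E'
import numpy as np, cv2
from cell import bot
def ray(c,px):
    K,R,t=[np.array(c[k]) for k in("mtx","R","t")]
    d=R.T@np.linalg.inv(K)@np.array([px[0],px[1],1.]); return -R.T@t,d
def onplane(c,px,z):
    o,d=ray(c,px); return o+d*(z-o[2])/d[2]
def tri(c1,p1,c2,p2):
    A=np.zeros((3,3));b=np.zeros(3)
    for c,p in((c1,p1),(c2,p2)):
        o,d=ray(c,p);d=d/np.linalg.norm(d);M=np.eye(3)-np.outer(d,d);A+=M;b+=M@o
    return np.linalg.solve(A,b)
def proj(c,X):
    p=np.array(c["R"])@np.asarray(X,float)+np.array(c["t"]);p=np.array(c["mtx"])@p;return p[:2]/p[2]
def ortho(c,cx,cy,z,half=0.04,s=0.0004):
    # image: up=+x, left=+y
    n=int(2*half/s)
    pts=[(cx+half,cy+half),(cx+half,cy-half),(cx-half,cy-half),(cx-half,cy+half)]
    src=np.float32([proj(c,(x,y,z)) for x,y in pts]); dst=np.float32([(0,0),(n,0),(n,n),(0,n)])
    return cv2.warpPerspective(c["color"],cv2.getPerspectiveTransform(src,dst),(n,n),flags=cv2.INTER_CUBIC)[:,:,::-1].copy()
E
python3 - <<'E'
from h import *
import pickle
cs,ct=bot.camera("scene"),bot.camera("top"); pickle.dump((cs,ct),open("c0.pkl","wb"))
D={"tall":((232,302),(351,176),.028,.053),"short":((321,352),(275,173),.019,.035),"trafo":((278,318),(317,183),.021,.039),
"hs":((195,271),(391,183),.024,.045),"relay":((157,253),(428,180),.021,.039),"tray3":((262,230),(375,243),.003,.013),"tray2":((382,294),(266,240),.003,.013)}
tiles=[]
for n,(a,b,zc,zt) in D.items():
    X=tri(cs,a,ct,b); A=onplane(cs,a,zc);B=onplane(ct,b,zc)
    print(n,X.round(4),"scene@z",A[:2].round(4),"top@z",B[:2].round(4))
    half=.13 if "tray" in n else .04
    m=(A+B)/2
    for z in (zt,):
        row=[ortho(c,m[0],m[1],z,half,half/200*1) for c in(cs,ct)]
    im=np.hstack(row)
    for k in(0,1):
        cv2.line(im,(k*400+200,0),(k*400+200,400),(0,0,255),1);cv2.line(im,(k*400,200),(k*400+400,200),(0,0,255),1)
    cv2.imwrite(f"pics/o_{n}.png",im); tiles.append(cv2.resize(im,(400,200)))
cv2.imwrite("pics/o_all.png",np.vstack([np.hstack(tiles[0:2]),np.hstack(tiles[2:4]),np.hstack([tiles[4],tiles[5]])]))
E
```

```text
tall [ 0.6371 -0.0523  0.0136] scene@z [ 0.6428 -0.0459] top@z [ 0.6337 -0.0511]
short [0.6379 0.1583 0.028 ] scene@z [0.636  0.1537] top@z [0.6382 0.1618]
trafo [0.6156 0.0431 0.007 ] scene@z [0.6214 0.0478] top@z [0.6128 0.0431]
hs [ 0.6199 -0.1647  0.0138] scene@z [ 0.624  -0.1584] top@z [ 0.6179 -0.1632]
relay [ 0.6294 -0.2663  0.0152] scene@z [ 0.6304 -0.2601] top@z [ 0.6297 -0.2667]
tray3 [ 0.4492 -0.1228 -0.0039] scene@z [ 0.4518 -0.1165] top@z [ 0.4504 -0.1244]
tray2 [ 0.4505  0.1857 -0.0125] scene@z [0.4589 0.1898] top@z [0.4502 0.1824]
```

View pics/o_all.png

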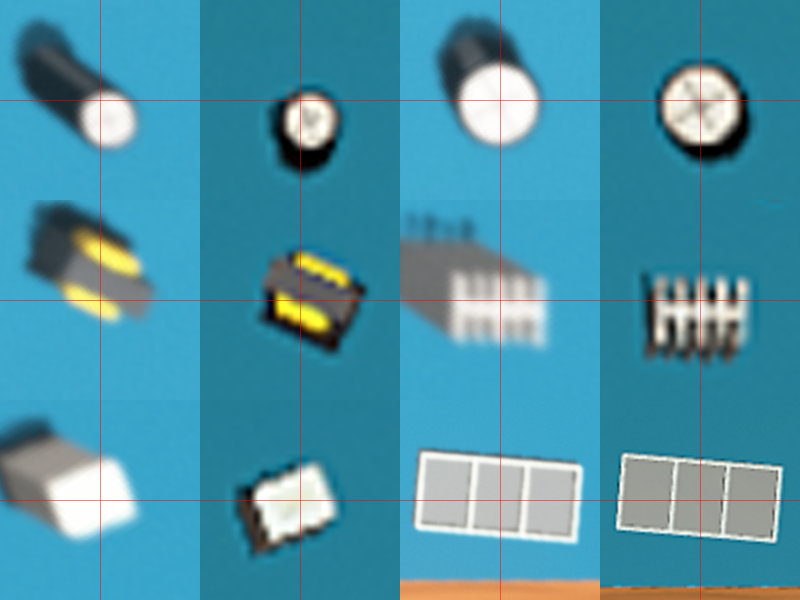

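```bash
python3 - <<'E'
from h import *
import pickle
cs,ct=pickle.load(open("c0.pkl","rb"))
D={"tall":(.638,-.0485,.053,'w'),"short":(.637,.158,.035,'w'),"trafo":(.617,.0455,.035,'y'),"hs":(.621,-.161,.045,'w'),"relay":(.630,-.263,.039,'w'),"tray3":(.451,-.1205,.013,'t'),"tray2":(.4545,.186,.013,'t')}
for n,(x,y,z,m) in D.items():
    half=.13 if m=='t' else .04; s=half/200
    for nm,c in(("scene",cs),("top",ct)):
        im=ortho(c,x,y,z,half,s); hsv=cv2.cvtColor(im,cv2.COLOR_BGR2HSV)
        H,S,V=cv2.split(hsv)
        if m=='y': k=(H>15)&(H<40)&(S>120)&(V>110)
        else: k=(S<70)&(V>(120 if m=='t' else 140 if nm=='top' else 185))
        k=k.astype(np.uint8)
        if m in'wt':
            k=cv2.morphologyEx(k,cv2.MORPH_CLOSE,np.ones((25,25)) )
            nn,l,st,ce=cv2.connectedComponentsWithStats(k); 
            i=1+np.argmax(st[1:,4]); k=(l==i).astype(np.uint8)
        p=cv2.findNonZero(k)
        (cx,cy),(w,h),a=cv2.minAreaRect(p)
        print(n,nm,"ctr",round(x-(cy-200)*s,4),round(y-(cx-200)*s,4),"size mm",round(w*s*1e3,1),round(h*s*1e3,1),"img ang",round(a,1))
E
```

```text
tall scene ctr 0.6298 -0.0524 size mm 21.4 19.9 img ang 71.6
tall top ctr 0.6301 -0.0527 size mm 19.6 20.0 img ang 54.2
short scene ctr 0.6353 0.158 size mm 30.9 29.9 img ang 56.3
short top ctr 0.6349 0.1577 size mm 29.7 29.1 img ang 45.0
trafo scene ctr 0.6266 0.0451 size mm 27.2 27.0 img ang 24.7
trafo top ctr 0.6202 0.0416 size mm 25.0 27.1 img ang 24.9
hs scene ctr 0.6173 -0.1603 size mm 36.9 25.8 img ang 2.3
hs top ctr 0.6165 -0.1613 size mm 37.0 26.5 img ang 1.0
relay scene ctr 0.6308 -0.2596 size mm 27.2 31.7 img ang 68.6
relay top ctr 0.6289 -0.261 size mm 24.4 29.9 img ang 68.0
tray3 scene ctr 0.456 -0.1175 size mm 215.2 105.2 img ang 4.8
tray3 top ctr 0.4541 -0.1192 size mm 210.4 100.7 img ang 4.7
tray2 scene ctr 0.4558 0.1891 size mm 105.9 143.6 img ang 86.6
tray2 top ctr 0.4534 0.1878 size mm 100.5 142.3 img ang 86.6
```

```bash
cat > plan.py <<'E'
import sys,numpy as np
from cell import bot
from scipy.spatial.transform import Rotation as Ro
def main(a):
    s=bot.sense();R=Ro.from_quat(s["orientation"]).as_matrix();p=np.array(s["tool_pos"])
    az=np.degrees(np.arctan2(R[1,1],R[0,1]))
    print("t",round(s["time_s"],2),"p",p.round(4),"jaw az",round(az,2),"tilt",(np.degrees(R[:2,2])).round(2),"open",round(s["opening"],4),"F",np.round(s["ft_force"],1),"q",np.round(s["q"],2))
    # args: x y [z] [az]
    for t in a:
        v=[float(k) for k in t.split(",")]
        d=np.array(v[:2]+[v[2] if len(v)>2 else p[2]])-p
        naz=v[3] if len(v)>3 else az
        turn=-(naz-az)
        th=np.radians(naz)
        # shift in tool frame after turn
        tx=np.array([-np.sin(th),np.cos(th)]);ty=np.array([np.cos(th),np.sin(th)])
        print(t,"| now-frame",(R.T@d).round(4),"| turn z rad",round(np.radians(turn),4),"| shift after turn x,y,z",round(d[:2]@tx,4),round(d[:2]@ty,4),round(-d[2],4))
main(sys.argv[1:])
E
python3 - <<'E'
from h import *
import pickle
cs,ct=pickle.load(open("c0.pkl","rb"))
X=tri(cs,proj(cs,(.6266,.0451,.035)),ct,proj(ct,(.6202,.0416,.035)));print("trafo",X)
X=tri(cs,proj(cs,(.6298,-.0524,.053)),ct,proj(ct,(.6301,-.0527,.053)));print("tall",X)
print("choke",tri(cs,(371,375),ct,(245,179)), "orange",tri(cs,(159,287),ct,(402,157)))
E
python3 plan.py 0.63,-0.0525,0.231,0
```

```text
trafo [0.62238477 0.04156139 0.02474781]
tall [ 0.62994868 -0.05253337  0.05308693]
choke [0.62113134 0.24898606 0.00443285] orange [ 0.69185348 -0.19241733  0.02639432]
t 1.2 p [0.2421 0.5762 0.2312] jaw az 67.21 tilt [-0.   -0.01] open 0.0853 F [-0.2  0.1 -0.2] q [-1.21  0.42 -0.01  1.61  0.    1.11 -0.05]
0.63,-0.0525,0.231,0 | now-frame [-6.012e-01 -4.294e-01  3.000e-04] | turn z rad 1.1731 | shift after turn x,y,z -0.6287 0.3879 0.0002
```

Look-alikes: heatsink: silver comb at scene (195,271) / top (391,183) against orange (160,289) / (402,157). tray2: white two-pocket at scene (382,294) / top (266,240) against brown (512,244) / (191,330). Tall cap (232,302) against short cap (322,353). The crops confirm that I want the silver comb, the white tray, the slim can and the wide can. Starting with the tall cap.

Request:
drive_tool(
  rows=[
    [0,0,0,-0.033,-0.0236,0,0],
    [0,0,0,-0.033,-0.0236,0,0],
    [0,0,0,-0.033,-0.0236,0,0],
    [0,0,0,-0.033,-0.0236,0,0],
    [0,0,0,-0.033,-0.0236,0,0],
    [0,0,0,-0.033,-0.0236,0,0],
    [0,0,0,-0.033,-0.0236,0,0],
    [0,0,0,-0.033,-0.0236,0,0],
    [0,0,0,-0.033,-0.0236,0,0],
    [0,0,0,-0.033,-0.0236,0,0],
  ],
  grip_force=30,
)

```text
time_s: 2.03
tool_pos: [0.4556, 0.229, 0.2316]
orientation: [0.198, 0.98, 0.0, 0.0]
ft_force: [1.4, 1.1, -0.6]
opening: 0.0855
```

Request:
drive_tool(
  rows=[
    [0,0,0,-0.033,-0.0236,0,0],
    [0,0,0,-0.033,-0.0236,0,0],
    [0,0,0,-0.033,-0.0236,0,0],
    [0,0,0,-0.033,-0.0236,0,0],
    [0,0,0,-0.033,-0.0236,0,0],
    [0,0,0,-0.033,-0.0236,0,0],
    [0,0,0,-0.033,-0.0236,0,0],
    [0,0,0,-0.033,-0.0236,0,0],
    [0,0,0.12,0,0,0.01,0],
    [0,0,0.12,0,0,0.01,0],
  ],
)

```text
time_s: 2.87
tool_pos: [0.626, -0.0487, 0.2112]
orientation: [0.318, 0.948, -0.0, 0.001]
ft_force: [-0.5, 1.5, -1.1]
opening: 0.0855
```

Request:
drive_tool(
  rows=[
    [0,0,0.12,0,0,0.01,0],
    [0,0,0.12,0,0,0.01,0],
    [0,0,0.12,0,0,0.01,0],
    [0,0,0.12,0,0,0.01,0],
    [0,0,0.12,0,0,0.01,0],
    [0,0,0.12,0,0,0.01,0],
    [0,0,0.12,0,0,0.01,0],
    [0,0,0.095,0,0,0.01,0],
    [0,0,0,0,0,0,0],
    [0,0,0,0,0,0,0],
  ],
)

```text
time_s: 3.7
tool_pos: [0.625, -0.0454, 0.1311]
orientation: [0.707, 0.708, -0.0, -0.0]
ft_force: [-0.2, -0.2, 0.2]
opening: 0.0853
```

```bash
python3 plan.py 0.63,-0.0525,0.012,0
```

```text
t 3.7 p [ 0.625  -0.0454  0.1311] jaw az 0.09 tilt [-0.05 -0.03] open 0.0853 F [-0.2 -0.2  0.2] q [-0.38  0.59  0.56  1.71 -0.37  0.95  0.32]
0.63,-0.0525,0.012,0 | now-frame [-0.0071  0.0051  0.1191] | turn z rad 0.0015 | shift after turn x,y,z -0.0071 0.005 0.1191
```

Request:
drive_tool(
  rows=[
    [0,0,0,-0.007,0.005,0,0],
    [0,0,0,0,0,0.02,0],
    [0,0,0,0,0,0.025,0],
    [0,0,0,0,0,0.025,0],
    [0,0,0,0,0,0.02,0],
    [0,0,0,0,0,0.015,0],
    [0,0,0,0,0,0.009,0],
    [0,0,0,0,0,0.005,0],
    [0,0,0,0,0,0,0.5],
    [0,0,0,0,0,0,0.9],
  ],
)

```text
time_s: 4.53
tool_pos: [0.6307, -0.0528, 0.0132]
orientation: [0.708, 0.707, 0.0, 0.0]
ft_force: [0.6, -0.4, -0.5]
opening: 0.0639
```

Request:
drive_tool(
  rows=[
    [0,0,0,0,0,0,1],
    [0,0,0,0,0,0,1],
    [0,0,0,0,0,0,1],
    [0,0,0,0,0,0,1],
    [0,0,0,0,0,0,1],
    [0,0,0,0,0,0,1],
    [0,0,0,0,0,0,1],
    [0,0,0,0,0,0,1],
    [0,0,0,0,0,0,1],
    [0,0,0,0,0,0,1],
  ],
)

```text
time_s: 5.37
tool_pos: [0.6306, -0.0525, 0.0131]
orientation: [0.708, 0.706, 0.0, 0.0]
ft_force: [-1.9, 0.2, 7.0]
opening: 0.0242
```

```bash
python3 plan.py 0.4545,-0.119,0.11,-4.7
```

```text
t 5.37 p [ 0.6306 -0.0525  0.0131] jaw az -0.1 tilt [0.06 0.  ] open 0.0242 F [-1.9  0.2  7. ] q [-0.31  0.75  0.47  1.74 -0.47  0.76  0.4 ]
0.4545,-0.119,0.11,-4.7 | now-frame [-0.0668 -0.1759 -0.0971] | turn z rad 0.0803 | shift after turn x,y,z -0.0807 -0.1701 -0.0969
```

Request:
drive_tool(
  rows=[
    [0,0,0,0,0,-0.02,1],
    [0,0,0.04,0,0,-0.035,1],
    [0,0,0.04,0,0,-0.035,1],
    [0,0,0,-0.0161,-0.034,-0.007,1],
    [0,0,0,-0.0161,-0.034,0,1],
    [0,0,0,-0.0161,-0.034,0,1],
    [0,0,0,-0.0161,-0.034,0,1],
    [0,0,0,-0.0161,-0.034,0,1],
    [0,0,0,0,0,0,1],
    [0,0,0,0,0,0,1],
  ],
)

```text
time_s: 6.2
tool_pos: [0.4531, -0.1193, 0.1099]
orientation: [0.736, 0.677, 0.001, -0.0]
ft_force: [0.8, 0.2, -0.4]
opening: 0.0242
```

```bash
python3 plan.py 0.4545,-0.119,0.0175,-4.7; python3 - <<'E'
from h import *
c=bot.camera("scene");cv2.imwrite("pics/s1.png",cv2.resize(c["color"][150:350,150:420,::-1],None,fx=2.8,fy=2.8))
E
```

```text
t 6.2 p [ 0.4531 -0.1193  0.1099] jaw az -4.8 tilt [0.05 0.05] open 0.0242 F [ 0.8  0.2 -0.4] q [-0.35  0.37  0.64  2.12 -0.32  0.75  0.41]
0.4545,-0.119,0.0175,-4.7 | now-frame [0.0003 0.0013 0.0924] | turn z rad -0.0018 | shift after turn x,y,z 0.0004 0.0014 0.0924
```

View pics/s1.png

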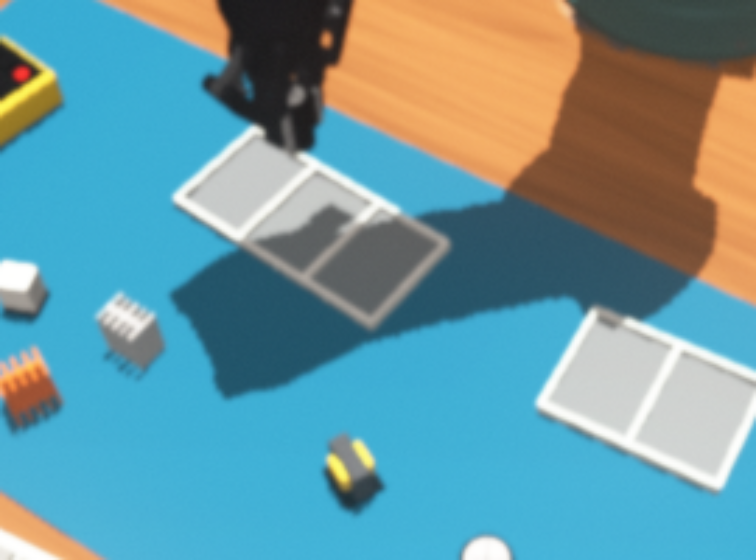

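Request:
drive_tool(
  rows=[
    [0,0,0,0.0,0.001,0.02,1],
    [0,0,0,0,0,0.025,1],
    [0,0,0,0,0,0.02,1],
    [0,0,0,0,0,0.014,1],
    [0,0,0,0,0,0.007,1],
    [0,0,0,0,0,0.003,1],
    [0,0,0,0,0,0.002,1],
    [0,0,0,0,0,0.001,1],
    [0,0,0,0,0,0,1],
    [0,0,0,0,0,0,1],
  ],
)

```text
time_s: 7.08
tool_pos: [0.4556, -0.1189, 0.0179]
orientation: [0.735, 0.678, 0.0, 0.0]
ft_force: [-0.1, -0.5, 0.4]
opening: 0.0242
```

```bash
python3 plan.py
```

```text
t 7.08 p [ 0.4556 -0.1189  0.0179] jaw az -4.69 tilt [ 0.06 -0.  ] open 0.0242 F [-0.1 -0.5  0.4] q [-0.23  0.54  0.51  2.14 -0.49  0.56  0.55]
```

Request:
drive_tool(
  rows=[
    [0,0,0,0,0,0.001,1],
    [0,0,0,0,0,0,0.65],
    [0,0,0,0,0,0,0.5],
    [0,0,0,0,0,0,0.45],
    [0,0,0,0,0,0,0.4],
    [0,0,0,0,0,0,0.4],
    [0,0,0,0,0,-0.015,0.4],
    [0,0,0,0,0,-0.03,0.4],
    [0,0,0,0,0,-0.035,0.2],
    [0,0,0,0,0,-0.03,0.2],
  ],
)

```text
time_s: 7.92
tool_pos: [0.4547, -0.1193, 0.1278]
orientation: [0.736, 0.677, -0.0, -0.0]
ft_force: [0.5, 0.7, 0.8]
opening: 0.0683
```

```bash
python3 plan.py 0.622,0.0416,0.13,65
```

```text
t 7.92 p [ 0.4547 -0.1193  0.1278] jaw az -4.74 tilt [-0.04 -0.03] open 0.0683 F [0.5 0.7 0.8] q [-0.38  0.34  0.67  2.1  -0.3   0.79  0.39]
0.622,0.0416,0.13,65 | now-frame [ 0.1742  0.1534 -0.0024] | turn z rad -1.2172 | shift after turn x,y,z -0.0836 0.2165 -0.0022
```

Request:
drive_tool(
  rows=[
    [0,0,0,0.029,0.0256,0,0.1],
    [0,0,0,0.029,0.0256,0,0.1],
    [0,0,0,0.029,0.0256,0,0.1],
    [0,0,0,0.029,0.0256,0,0.1],
    [0,0,0,0.029,0.0256,0,0.1],
    [0,0,0,0.029,0.0254,0,0.1],
    [0,0,-0.122,0,0,0,0.1],
    [0,0,-0.122,0,0,0,0.1],
    [0,0,-0.122,0,0,0.005,0.1],
    [0,0,-0.122,0,0,0.005,0.1],
  ],
)

```text
time_s: 8.75
tool_pos: [0.6223, 0.042, 0.1161]
orientation: [0.547, 0.837, -0.0, 0.0]
ft_force: [0.4, -0.4, 0.1]
opening: 0.0769
```

Request:
drive_tool(
  rows=[
    [0,0,-0.122,0,0,0.01,0.1],
    [0,0,-0.122,0,0,0.01,0.1],
    [0,0,-0.122,0,0,0.01,0.1],
    [0,0,-0.122,0,0,0.01,0.1],
    [0,0,-0.122,0,0,0.01,0.1],
    [0,0,-0.12,0,0,0,0.1],
    [0,0,0,0,0,0,0.1],
    [0,0,0,0,0,0,0.1],
    [0,0,0,0,0,0,0.1],
    [0,0,0,0,0,0,0.1],
  ],
)

```text
time_s: 9.58
tool_pos: [0.6224, 0.0419, 0.0666]
orientation: [0.217, 0.976, -0.0, 0.0]
ft_force: [-0.4, 0.2, -0.5]
opening: 0.0768
```

```bash
python3 plan.py 0.622,0.0416,0.009,65;  python3 - <<'E'
from h import *
ims=[]
for n,(x,y,z) in {"scene":(.4545,-.119,.057),"top":(.4545,-.119,.057)}.items():
    c=bot.camera(n); ims.append(ortho(c,x,y,z,.13,.00065))
ims=np.hstack(ims); cv2.imwrite("pics/s2.png",ims)
E
```

```text
t 9.58 p [0.6224 0.0419 0.0666] jaw az 64.92 tilt [ 0.02 -0.01] open 0.0768 F [-0.4  0.2 -0.5] q [-0.31  0.62  0.26  1.74 -0.21  0.81  1.18]
0.622,0.0416,0.009,65 | now-frame [ 0.0003 -0.0005  0.0576] | turn z rad -0.0014 | shift after turn x,y,z 0.0002 -0.0005 0.0576
```

View pics/s2.png

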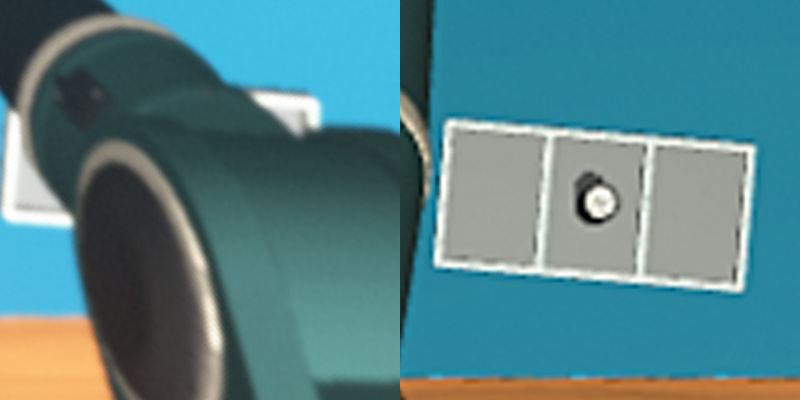

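The top view shows the tall cap upright in the middle pocket, its bright top at about (600,202). Now the transformer.

Request:
drive_tool(
  rows=[
    [0,0,0,0,0,0.02,0.1],
    [0,0,0,0,0,0.02,0.1],
    [0,0,0,0,0,0.01,0.1],
    [0,0,0,0,0,0.006,0.1],
    [0,0,0,0,0,0.002,0.1],
    [0,0,0,0,0,0,0.4],
    [0,0,0,0,0,0,0.7],
    [0,0,0,0,0,0,1],
    [0,0,0,0,0,0,1],
    [0,0,0,0,0,0,1],
  ],
)

```text
time_s: 10.52
tool_pos: [0.6228, 0.0419, 0.0093]
orientation: [0.216, 0.976, 0.0, 0.001]
ft_force: [-2.4, -0.5, 6.1]
opening: 0.0353
```

Request:
drive_tool(
  rows=[
    [0,0,0,0,0,0,1],
    [0,0,0,0,0,0,1],
    [0,0,0,0,0,0,1],
    [0,0,0,0,0,0,1],
    [0,0,0,0,0,-0.005,1],
    [0,0,0,0,0,-0.015,1],
    [0,0,0.12,0,0,-0.02,1],
    [0,0,0.12,0,0,-0.02,1],
    [0,0,0.12,0,0,-0.02,1],
    [0,0,0.12,0,0,-0.02,1],
  ],
)

```text
time_s: 11.35
tool_pos: [0.6221, 0.0419, 0.1098]
orientation: [0.444, 0.896, 0.0, 0.0]
ft_force: [0.1, 0.6, -0.3]
opening: 0.0354
```

```bash
python3 plan.py 0.460,-0.051,0.014,-4.7
```

```text
t 11.35 p [0.6221 0.0419 0.1098] jaw az 37.24 tilt [0.01 0.02] open 0.0354 F [ 0.1  0.6 -0.3] q [-0.41  0.58  0.4   1.73 -0.28  0.89  0.76]
0.460,-0.051,0.014,-4.7 | now-frame [ 0.0241 -0.1854  0.0957] | turn z rad 0.732 | shift after turn x,y,z -0.1059 -0.154 0.0958
```

Request:
drive_tool(
  rows=[
    [0,0,0.122,0,0,0,1],
    [0,0,0.122,0,0,0,1],
    [0,0,0.122,0,0,0,1],
    [0,0,0.122,0,0,0,1],
    [0,0,0.122,0,0,0,1],
    [0,0,0.122,0,0,0,1],
    [0,0,0,-0.0265,-0.0301,0,1],
    [0,0,0,-0.0265,-0.0301,0,1],
    [0,0,0,-0.0265,-0.0301,0,1],
    [0,0,0,-0.0264,-0.0301,0,1],
  ],
)

```text
time_s: 12.18
tool_pos: [0.4925, -0.0552, 0.1086]
orientation: [0.733, 0.68, 0.0, -0.0]
ft_force: [1.3, -1.9, -0.2]
opening: 0.0355
```

Request:
drive_tool(
  rows=[
    [0,0,0,0,-0.0336,0,1],
    [0,0,0,0,0,0.01,1],
    [0,0,0,0,0,0.02,1],
    [0,0,0,0,0,0.02,1],
    [0,0,0,0,0,0.02,1],
    [0,0,0,0,0,0.015,1],
    [0,0,0,0,0,0.005,1],
    [0,0,0,0,0,0.003,1],
    [0,0,0,0,0,0,1],
    [0,0,0,0,0,0,1],
  ],
)

```text
time_s: 13.02
tool_pos: [0.4612, -0.052, 0.0161]
orientation: [0.733, 0.68, 0.0, 0.0]
ft_force: [-0.2, -0.3, -1.2]
opening: 0.0354
```

```bash
python3 plan.py 0.460,-0.051,0.0133,-4.7
```

```text
t 13.02 p [ 0.4612 -0.052   0.0161] jaw az -4.36 tilt [0.06 0.01] open 0.0354 F [-0.2 -0.3 -1.2] q [-0.38  0.54  0.51  2.16 -0.5   0.55  0.42]
0.460,-0.051,0.0133,-4.7 | now-frame [ 0.0009 -0.0012  0.0028] | turn z rad 0.006 | shift after turn x,y,z 0.0009 -0.0012 0.0028
```

Request:
drive_tool(
  rows=[
    [0,0,0,0,0,0.002,1],
    [0,0,0,0,0,0.001,1],
    [0,0,0,0,0,0,0.55],
    [0,0,0,0,0,0,0.4],
    [0,0,0,0,0,0,0.4],
    [0,0,0,0,0,0,0.35],
    [0,0,0,0,0,-0.01,0.35],
    [0,0,0,0,0,-0.03,0.35],
    [0,0,0,0,0,-0.04,0.2],
    [0,0,0,0,0,-0.04,0.1],
  ],
)

```text
time_s: 13.85
tool_pos: [0.4597, -0.0526, 0.1339]
orientation: [0.734, 0.679, -0.001, -0.0]
ft_force: [2.4, 1.3, 1.3]
opening: 0.0765
```

```bash
python3 plan.py 0.617,-0.161,0.13,88.3
```

```text
t 13.85 p [ 0.4597 -0.0526  0.1339] jaw az -4.42 tilt [-0.13 -0.06] open 0.0765 F [2.4 1.3 1.3] q [-0.55  0.32  0.69  2.11 -0.28  0.8   0.24]
0.617,-0.161,0.13,88.3 | now-frame [-0.0959  0.1652  0.0036] | turn z rad -1.6183 | shift after turn x,y,z -0.1605 -0.1037 0.0039
```

Request:
drive_tool(
  rows=[
    [0,0,0,-0.0192,0.033,0,0.1],
    [0,0,0,-0.0192,0.033,0,0.1],
    [0,0,0,-0.0192,0.033,0,0.1],
    [0,0,0,-0.0192,0.033,0,0.1],
    [0,0,0,-0.0192,0.033,0,0.1],
    [0,0,0.12,0,0,0,0.1],
    [0,0,0.12,0,0,0,0.1],
    [0,0,0.12,0,0,0,0.1],
    [0,0,0.12,0,0,0,0.1],
    [0,0,0.12,0,0,0,0.1],
  ],
)

```text
time_s: 14.68
tool_pos: [0.6177, -0.1604, 0.1332]
orientation: [0.903, 0.43, -0.0, 0.0]
ft_force: [-0.4, 0.5, -1.2]
opening: 0.0767
```

Request:
drive_tool(
  rows=[
    [0,0,0.12,0,0,0,0.1],
    [0,0,0.12,0,0,0,0.1],
    [0,0,0.12,0,0,0,0.1],
    [0,0,0.12,0,0,0.01,0.1],
    [0,0,0.12,0,0,0.01,0.1],
    [0,0,0.12,0,0,0.01,0.1],
    [0,0,0.12,0,0,0.01,0.1],
    [0,0,0.083,0,0,0.01,0.1],
    [0,0,0,0,0,0,0.1],
    [0,0,0,0,0,0,0.1],
  ],
)

```text
time_s: 15.52
tool_pos: [0.6177, -0.1601, 0.0828]
orientation: [1.0, -0.013, -0.0, 0.0]
ft_force: [-0.0, 0.1, -0.1]
opening: 0.0769
```

```bash
python3 plan.py 0.617,-0.161,0.011,-91.7;  python3 - <<'E'
from h import *
c=bot.camera("top"); a=ortho(c,.4545,-.119,.04,.13,.00065)
c=bot.camera("scene"); b=ortho(c,.4545,-.119,.04,.13,.00065)
cv2.imwrite("pics/s3.png",np.hstack([b,a]))
E
```

```text
t 15.52 p [ 0.6177 -0.1601  0.0828] jaw az -91.44 tilt [-0.04 -0.03] open 0.0769 F [-0.   0.1 -0.1] q [-0.42  0.82  0.93  1.71 -0.76  1.01 -0.81]
0.617,-0.161,0.011,-91.7 | now-frame [-0.0006  0.0009  0.0718] | turn z rad 0.0045 | shift after turn x,y,z -0.0007 0.0009 0.0718
```

View pics/s3.png

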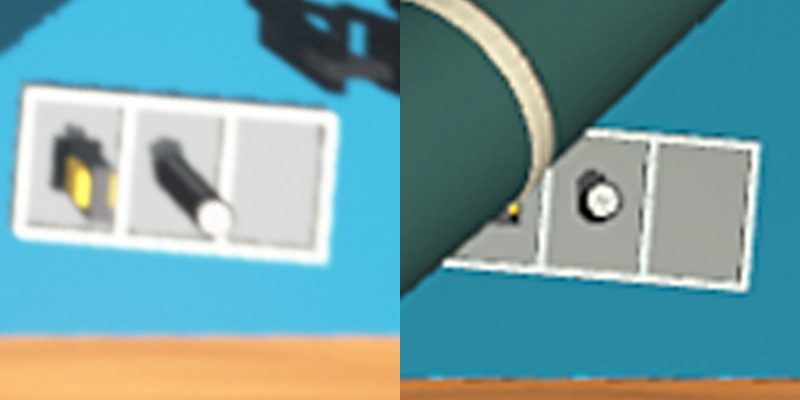

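The transformer stands in the left end pocket (scene ortho, about (90,185)) and the tall cap is in the middle. Now the heatsink.

Request:
drive_tool(
  rows=[
    [0,0,0,0,0.001,0.02,0.1],
    [0,0,0,0,0,0.02,0.1],
    [0,0,0,0,0,0.016,0.1],
    [0,0,0,0,0,0.01,0.1],
    [0,0,0,0,0,0.005,0.1],
    [0,0,0,0,0,0,0.1],
    [0,0,0,0,0,0,0.4],
    [0,0,0,0,0,0,0.7],
    [0,0,0,0,0,0,1],
    [0,0,0,0,0,0,1],
  ],
)

```text
time_s: 16.45
tool_pos: [0.6183, -0.1613, 0.0121]
orientation: [1.0, -0.014, 0.0, 0.0]
ft_force: [-1.3, 1.5, 6.0]
opening: 0.0335
```

Request:
drive_tool(
  rows=[
    [0,0,0,0,0,0,1],
    [0,0,0,0,0,0,1],
    [0,0,0,0,0,0,1],
    [0,0,0,0,0,0,1],
    [0,0,0,0,0,0,1],
    [0,0,0,0,0,-0.01,1],
    [0,0,0,0,0,-0.02,1],
    [0,0,-0.12,0,0,-0.025,1],
    [0,0,-0.12,0,0,-0.025,1],
    [0,0,-0.12,0,0,-0.025,1],
  ],
)

```text
time_s: 17.28
tool_pos: [0.6176, -0.1615, 0.1181]
orientation: [0.986, 0.168, -0.0, 0.0]
ft_force: [-0.7, -0.5, -0.3]
opening: 0.0336
```

```bash
python3 plan.py 0.449,-0.187,0.0145,-4.7
```

```text
t 17.28 p [ 0.6176 -0.1615  0.1181] jaw az -70.67 tilt [-0.01 -0.04] open 0.0336 F [-0.7 -0.5 -0.3] q [-0.39  0.74  0.89  1.69 -0.65  1.03 -0.52]
0.449,-0.187,0.0145,-4.7 | now-frame [-0.1675 -0.0318  0.1036] | turn z rad -1.1514 | shift after turn x,y,z -0.0393 -0.166 0.1036
```

Request:
drive_tool(
  rows=[
    [0,0,-0.115,0,0,0,1],
    [0,0,-0.115,0,0,0,1],
    [0,0,-0.115,0,0,0,1],
    [0,0,-0.115,0,0,0,1],
    [0,0,-0.115,0,0,0,1],
    [0,0,-0.115,0,0,0,1],
    [0,0,-0.115,0,0,0,1],
    [0,0,-0.115,0,0,0,1],
    [0,0,-0.115,0,0,0,1],
    [0,0,-0.115,0,0,0,1],
  ],
)

```text
time_s: 18.12
tool_pos: [0.6178, -0.1615, 0.1171]
orientation: [0.736, 0.677, -0.0, 0.0]
ft_force: [-0.3, -0.5, -0.8]
opening: 0.0334
```

Request:
drive_tool(
  rows=[
    [0,0,0,-0.0079,-0.0332,0,1],
    [0,0,0,-0.0079,-0.0332,0,1],
    [0,0,0,-0.0079,-0.0332,0,1],
    [0,0,0,-0.0079,-0.0332,0,1],
    [0,0,0,-0.0077,-0.0332,0,1],
    [0,0,0,0,0,0.015,1],
    [0,0,0,0,0,0.02,1],
    [0,0,0,0,0,0.02,1],
    [0,0,0,0,0,0.015,1],
    [0,0,0,0,0,0.01,1],
  ],
)

```text
time_s: 18.95
tool_pos: [0.4486, -0.1857, 0.0356]
orientation: [0.738, 0.675, -0.0, -0.0]
ft_force: [0.1, 0.6, -0.8]
opening: 0.0335
```

```bash
python3 plan.py 0.449,-0.187,0.0161,-4.7
```

```text
t 18.95 p [ 0.4486 -0.1857  0.0356] jaw az -5.12 tilt [-0.04 -0.  ] open 0.0335 F [ 0.1  0.6 -0.8] q [-0.14  0.54  0.57  2.11 -0.49  0.63  0.69]
0.449,-0.187,0.0161,-4.7 | now-frame [-0.0012  0.0006  0.0195] | turn z rad -0.0073 | shift after turn x,y,z -0.0012 0.0005 0.0195
```

Request:
drive_tool(
  rows=[
    [0,0,0,-0.001,0,0.01,1],
    [0,0,0,0,0,0.005,1],
    [0,0,0,0,0,0.003,1],
    [0,0,0,0,0,0.0015,1],
    [0,0,0,0,0,0,1],
    [0,0,0,0,0,0,0.6],
    [0,0,0,0,0,0,0.4],
    [0,0,0,0,0,0,0.35],
    [0,0,0,0,0,0,0.35],
    [0,0,0,0,0,-0.005,0.35],
  ],
)

```text
time_s: 19.78
tool_pos: [0.4486, -0.1865, 0.0216]
orientation: [0.738, 0.675, -0.0, -0.0]
ft_force: [-1.3, 0.1, -0.4]
opening: 0.0552
```

Request:
drive_tool(
  rows=[
    [0,0,0,0,0,-0.015,0.35],
    [0,0,0,0,0,-0.03,0.35],
    [0,0,0,0,0,-0.04,0.2],
    [0,0,0,0,0,-0.025,0.1],
    [0,0,0,0,0,0,0.1],
    [0,0,0,0,0,0,0.1],
    [0,0,0,0,0,0,0.1],
    [0,0,0,0,0,0,0.1],
    [0,0,0,0,0,0,0.1],
    [0,0,0,0,0,0,0.1],
  ],
)

```text
time_s: 20.62
tool_pos: [0.4485, -0.1867, 0.1312]
orientation: [0.738, 0.675, -0.001, -0.0]
ft_force: [-0.4, 0.3, -0.7]
opening: 0.0769
```

```bash
python3 plan.py 0.635,0.158,0.01,3.4
```

```text
t 20.62 p [ 0.4485 -0.1867  0.1312] jaw az -5.11 tilt [-0.08 -0.  ] open 0.0769 F [-0.4  0.3 -0.7] q [-0.27  0.38  0.71  2.06 -0.33  0.82  0.56]
0.635,0.158,0.01,3.4 | now-frame [0.36   0.1552 0.1209] | turn z rad -0.1486 | shift after turn x,y,z 0.333 0.2066 0.1212
```

Request:
drive_tool(
  rows=[
    [0,0,0,0.036,0.0155,0,0.1],
    [0,0,0,0.036,0.0155,0,0.1],
    [0,0,0,0.036,0.0155,0,0.1],
    [0,0,0,0.036,0.0155,0,0.1],
    [0,0,0,0.036,0.0155,0,0.1],
    [0,0,0,0.036,0.0155,0,0.1],
    [0,0,0,0.036,0.0155,0,0.1],
    [0,0,0,0.036,0.0155,0,0.1],
    [0,0,0,0.036,0.0155,0,0.1],
    [0,0,0,0.036,0.0155,0,0.1],
  ],
)

```text
time_s: 21.45
tool_pos: [0.6357, 0.16, 0.1311]
orientation: [0.738, 0.675, -0.001, -0.0]
ft_force: [1.1, -0.4, 0.5]
opening: 0.0769
```

Request:
drive_tool(
  rows=[
    [0,0,-0.075,0,0,0.01,0.1],
    [0,0,-0.074,0,0,0.02,0.1],
    [0,0,0,0,0,0.02,0.1],
    [0,0,0,0,0,0,0.1],
    [0,0,0,0,0,0,0.1],
    [0,0,0,0,0,0,0.1],
    [0,0,0,0,0,0,0.1],
    [0,0,0,0,0,0,0.1],
    [0,0,0,0,0,0,0.1],
    [0,0,0,0,0,0,0.1],
  ],
)

```text
time_s: 22.28
tool_pos: [0.6355, 0.1582, 0.0823]
orientation: [0.686, 0.728, 0.0, 0.0]
ft_force: [-0.7, 0.4, 1.0]
opening: 0.0769
```

```bash
python3 plan.py 0.635,0.158,0.007,3.4;  python3 - <<'E'
from h import *
c=bot.camera("top"); a=ortho(c,.4545,-.119,.04,.13,.00065)
c=bot.camera("scene"); b=ortho(c,.4545,-.119,.04,.13,.00065)
cv2.imwrite("pics/s4.png",np.hstack([b,a]))
E
```

```text
t 22.28 p [0.6355 0.1582 0.0823] jaw az 3.44 tilt [0.04 0.01] open 0.0769 F [-0.7  0.4  1. ] q [-0.66  0.69  0.53  1.66 -0.42  0.91  0.09]
0.635,0.158,0.007,3.4 | now-frame [-0.0002 -0.0006  0.0753] | turn z rad 0.0007 | shift after turn x,y,z -0.0002 -0.0005 0.0753
```

View pics/s4.png

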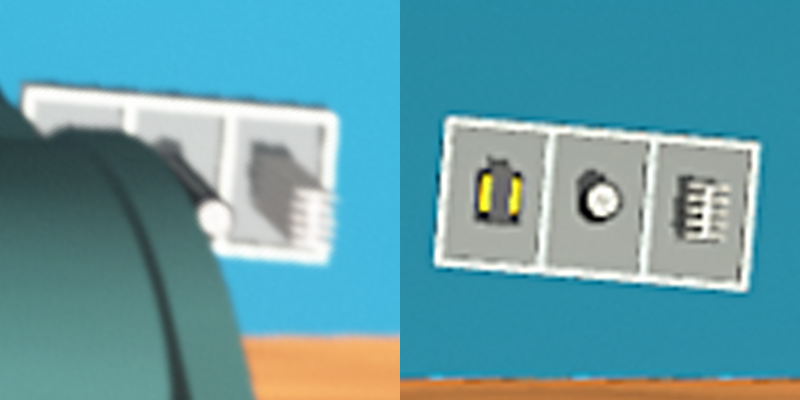

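All three parts of the first kit stand in their pockets: transformer (500,193), tall cap (600,202) and heatsink (705,210). Now the short cap.

Request:
drive_tool(
  rows=[
    [0,0,0,0,0,0.02,0.1],
    [0,0,0,0,0,0.025,0.1],
    [0,0,0,0,0,0.015,0.1],
    [0,0,0,0,0,0.01,0.1],
    [0,0,0,0,0,0.005,0.1],
    [0,0,0,0,0,0,0.1],
    [0,0,0,0,0,0,0.4],
    [0,0,0,0,0,0,0.7],
    [0,0,0,0,0,0,1],
    [0,0,0,0,0,0,1],
  ],
)

```text
time_s: 23.22
tool_pos: [0.6358, 0.1583, 0.0078]
orientation: [0.686, 0.728, 0.001, 0.0]
ft_force: [-2.8, -0.0, 6.0]
opening: 0.0339
```

Request:
drive_tool(
  rows=[
    [0,0,0,0,0,0,1],
    [0,0,0,0,0,0,1],
    [0,0,0,0,0,0,1],
    [0,0,0,0,0,0,1],
    [0,0,0,0,0,0,1],
    [0,0,0,0,0,-0.01,1],
    [0,0,0,0,0,-0.02,1],
    [0,0,0,0,0,-0.03,1],
    [0,0,0,0,0,-0.02,1],
    [0,0,0,0,0,0,1],
  ],
)

```text
time_s: 24.05
tool_pos: [0.6376, 0.1584, 0.0921]
orientation: [0.686, 0.728, 0.003, 0.002]
ft_force: [0.2, 0.7, -0.3]
opening: 0.0341
```

```bash
python3 plan.py 0.4525,0.222,0.0115,3.4
```

```text
t 24.05 p [0.6376 0.1584 0.0921] jaw az 3.43 tilt [0.34 0.11] open 0.0341 F [ 0.2  0.7 -0.3] q [-0.66  0.68  0.54  1.65 -0.42  0.92  0.09]
0.4525,0.222,0.0115,3.4 | now-frame [ 0.0744 -0.1814  0.0796] | turn z rad 0.0004 | shift after turn x,y,z 0.0744 -0.181 0.0806
```

Request:
drive_tool(
  rows=[
    [0,0,0,0.0149,-0.036,0,1],
    [0,0,0,0.0149,-0.036,0,1],
    [0,0,0,0.0149,-0.036,0,1],
    [0,0,0,0.0149,-0.036,0,1],
    [0,0,0,0.0148,-0.036,0,1],
    [0,0,0,0,0,0.015,1],
    [0,0,0,0,0,0.025,1],
    [0,0,0,0,0,0.015,1],
    [0,0,0,0,0,0.005,1],
    [0,0,0,0,0,0,1],
  ],
)

```text
time_s: 24.88
tool_pos: [0.4509, 0.2212, 0.0264]
orientation: [0.686, 0.728, -0.001, -0.0]
ft_force: [0.0, -0.9, 0.2]
opening: 0.0341
```

```bash
python3 plan.py 0.4525,0.222,0.0118,3.4
```

```text
t 24.88 p [0.4509 0.2212 0.0264] jaw az 3.42 tilt [-0.06 -0.05] open 0.0341 F [ 0.  -0.9  0.2] q [-0.92  0.56  0.49  2.07 -0.45  0.62 -0.06]
0.4525,0.222,0.0118,3.4 | now-frame [0.0007 0.0017 0.0146] | turn z rad 0.0003 | shift after turn x,y,z 0.0007 0.0016 0.0146
```

Request:
drive_tool(
  rows=[
    [0,0,0,0.001,0.001,0.007,1],
    [0,0,0,0,0,0.004,1],
    [0,0,0,0,0,0.002,1],
    [0,0,0,0,0,0,1],
    [0,0,0,0,0,0,1],
    [0,0,0,0,0,0,1],
    [0,0,0,0,0,0,1],
    [0,0,0,0,0,0,1],
    [0,0,0,0,0,0,1],
    [0,0,0,0,0,0,1],
  ],
)

```text
time_s: 25.72
tool_pos: [0.4521, 0.2227, 0.0139]
orientation: [0.686, 0.728, 0.0, 0.0]
ft_force: [0.5, 0.3, -0.3]
opening: 0.034
```

```bash
python3 plan.py 0.4525,0.222,0.0118,3.4
```

```text
t 25.72 p [0.4521 0.2227 0.0139] jaw az 3.44 tilt [ 0. -0.] open 0.034 F [ 0.5  0.3 -0.3] q [-0.9   0.59  0.47  2.07 -0.47  0.59 -0.04]
0.4525,0.222,0.0118,3.4 | now-frame [-0.0007  0.0003  0.0021] | turn z rad 0.0008 | shift after turn x,y,z -0.0007 0.0003 0.0021
```

Request:
drive_tool(
  rows=[
    [0,0,0,0,0,0.0015,1],
    [0,0,0,0,0,0.0005,1],
    [0,0,0,0,0,0,0.6],
    [0,0,0,0,0,0,0.4],
    [0,0,0,0,0,0,0.35],
    [0,0,0,0,0,0,0.35],
    [0,0,0,0,0,-0.01,0.35],
    [0,0,0,0,0,-0.03,0.35],
    [0,0,0,0,0,-0.04,0.2],
    [0,0,0,0,0,-0.04,0.1],
  ],
)

```text
time_s: 26.55
tool_pos: [0.4516, 0.2218, 0.1334]
orientation: [0.686, 0.728, -0.001, 0.0]
ft_force: [0.5, 1.0, -0.1]
opening: 0.0766
```

```bash
python3 plan.py 0.630,-0.260,0.13,-68
```

```text
t 26.55 p [0.4516 0.2218 0.1334] jaw az 3.38 tilt [-0.07 -0.1 ] open 0.0766 F [ 0.5  1.  -0.1] q [-1.04  0.38  0.63  2.02 -0.3   0.83 -0.18]
0.630,-0.260,0.13,-68 | now-frame [-0.4915  0.1496  0.004 ] | turn z rad 1.2459 | shift after turn x,y,z -0.0151 0.5135 0.0034
```

Request:
drive_tool(
  rows=[
    [0,0,0,-0.0378,0.0115,0,0.1],
    [0,0,0,-0.0378,0.0115,0,0.1],
    [0,0,0,-0.0378,0.0115,0,0.1],
    [0,0,0,-0.0378,0.0115,0,0.1],
    [0,0,0,-0.0378,0.0115,0,0.1],
    [0,0,0,-0.0378,0.0115,0,0.1],
    [0,0,0,-0.0378,0.0115,0,0.1],
    [0,0,0,-0.0378,0.0115,0,0.1],
    [0,0,0,-0.0378,0.0115,0,0.1],
    [0,0,0,-0.0378,0.0115,0,0.1],
  ],
)

```text
time_s: 27.38
tool_pos: [0.5899, -0.1497, 0.1326]
orientation: [0.686, 0.728, 0.0, 0.0]
ft_force: [0.4, 0.1, -0.4]
opening: 0.0769
```

Request:
drive_tool(
  rows=[
    [0,0,0,-0.0378,0.0115,0,0.1],
    [0,0,0,-0.0378,0.0115,0,0.1],
    [0,0,0,-0.0378,0.0115,0,0.1],
    [0,0,0.1133,0,0,0,0.1],
    [0,0,0.1133,0,0,0,0.1],
    [0,0,0.1133,0,0,0,0.1],
    [0,0,0.1133,0,0,0,0.1],
    [0,0,0.1133,0,0,0,0.1],
    [0,0,0.1133,0,0,0,0.1],
    [0,0,0.1133,0,0,0,0.1],
  ],
)

```text
time_s: 28.22
tool_pos: [0.6308, -0.2588, 0.1327]
orientation: [0.915, 0.404, 0.0, 0.0]
ft_force: [-0.2, 0.3, -0.8]
opening: 0.0767
```

Request:
drive_tool(
  rows=[
    [0,0,0.1133,0,0,0.01,0.1],
    [0,0,0.1133,0,0,0.01,0.1],
    [0,0,0.1133,0,0,0.01,0.1],
    [0,0,0.1133,0,0,0.01,0.1],
    [0,0,0,0,0,0.01,0.1],
    [0,0,0,0,0,0,0.1],
    [0,0,0,0,0,0,0.1],
    [0,0,0,0,0,0,0.1],
    [0,0,0,0,0,0,0.1],
    [0,0,0,0,0,0,0.1],
  ],
)

```text
time_s: 29.05
tool_pos: [0.6311, -0.259, 0.0825]
orientation: [0.981, 0.192, 0.0, 0.0]
ft_force: [-0.1, -0.4, -0.4]
opening: 0.077
```

```bash
python3 plan.py 0.630,-0.260,0.009,-68;  python3 - <<'E'
from h import *
c=bot.camera("top"); a=ortho(c,.4545,.188,.039,.13,.00065)
c=bot.camera("scene"); b=c["color"][150:400,150:400,::-1]
cv2.imwrite("pics/s5.png",np.hstack([cv2.resize(b,(400,400)),a]))
E
```

```text
t 29.05 p [ 0.6311 -0.259   0.0825] jaw az -67.91 tilt [ 0.05 -0.01] open 0.077 F [-0.1 -0.4 -0.4] q [-0.2   0.86  0.86  1.59 -0.72  1.04 -0.32]
0.630,-0.260,0.009,-68 | now-frame [-0.0014  0.0005  0.0735] | turn z rad 0.0016 | shift after turn x,y,z -0.0013 0.0005 0.0735
```

View pics/s5.png

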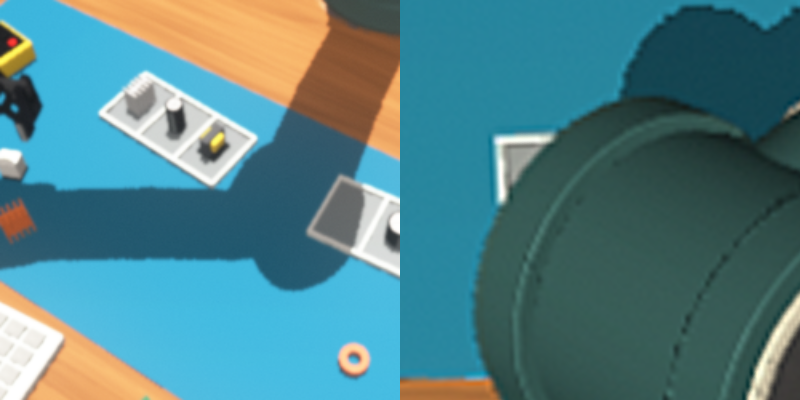

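The short cap stands in tray2's far pocket (392,228), and tray3 is intact. The free pocket is the near-centre one. Now the relay.

Request:
drive_tool(
  rows=[
    [0,0,0,-0.001,0,0.02,0.1],
    [0,0,0,0,0,0.02,0.1],
    [0,0,0,0,0,0.018,0.1],
    [0,0,0,0,0,0.01,0.1],
    [0,0,0,0,0,0.005,0.1],
    [0,0,0,0,0,0,0.1],
    [0,0,0,0,0,0,0.4],
    [0,0,0,0,0,0,0.7],
    [0,0,0,0,0,0,1],
    [0,0,0,0,0,0,1],
  ],
)

```text
time_s: 29.98
tool_pos: [0.6303, -0.2594, 0.0096]
orientation: [0.982, 0.191, 0.0, 0.0]
ft_force: [-0.6, -0.7, 0.5]
opening: 0.0287
```

Request:
drive_tool(
  rows=[
    [0,0,0,0,0,0,1],
    [0,0,0,0,0,0,1],
    [0,0,0,0,0,0,1],
    [0,0,0,0,0,0,1],
    [0,0,0,0,0,0,1],
    [0,0,0,0,0,-0.01,1],
    [0,0,0,0,0,-0.02,1],
    [0,0,-0.12,0,0,-0.025,1],
    [0,0,-0.12,0,0,-0.03,1],
    [0,0,-0.12,0,0,-0.03,1],
  ],
)

```text
time_s: 30.82
tool_pos: [0.6295, -0.2594, 0.1256]
orientation: [0.931, 0.366, -0.0, 0.0]
ft_force: [-0.3, 0.3, 0.0]
opening: 0.0276
```

```bash
python3 plan.py 0.4565,0.154,0.02,3.4
```

```text
t 30.82 p [ 0.6295 -0.2594  0.1256] jaw az -47.03 tilt [-0.03 -0.03] open 0.0276 F [-0.3  0.3  0. ] q [-0.18  0.77  0.82  1.57 -0.62  1.08 -0.03]
0.4565,0.154,0.02,3.4 | now-frame [ 0.1553 -0.4204  0.1054] | turn z rad -0.8801 | shift after turn x,y,z 0.4229 -0.1482 0.1056
```

Request:
drive_tool(
  rows=[
    [0,0,-0.11,0,0,0,1],
    [0,0,-0.11,0,0,0,1],
    [0,0,-0.11,0,0,0,1],
    [0,0,-0.11,0,0,0,1],
    [0,0,-0.11,0,0,0,1],
    [0,0,-0.11,0,0,0,1],
    [0,0,-0.11,0,0,0,1],
    [0,0,-0.11,0,0,0,1],
    [0,0,0,0.0352,-0.0123,0,1],
    [0,0,0,0.0352,-0.0123,0,1],
  ],
)

```text
time_s: 31.65
tool_pos: [0.6006, -0.1919, 0.1244]
orientation: [0.689, 0.725, -0.0, 0.001]
ft_force: [1.5, 1.5, -0.6]
opening: 0.0277
```

Request:
drive_tool(
  rows=[
    [0,0,0,0.0352,-0.0123,0,1],
    [0,0,0,0.0352,-0.0123,0,1],
    [0,0,0,0.0352,-0.0123,0,1],
    [0,0,0,0.0352,-0.0123,0,1],
    [0,0,0,0.0352,-0.0123,0,1],
    [0,0,0,0.0352,-0.0123,0,1],
    [0,0,0,0.0352,-0.0123,0,1],
    [0,0,0,0.0352,-0.0123,0,1],
    [0,0,0,0.0352,-0.0123,0,1],
    [0,0,0,0.0352,-0.0123,0,1],
  ],
)

```text
time_s: 32.48
tool_pos: [0.459, 0.156, 0.1245]
orientation: [0.688, 0.726, 0.0, 0.0]
ft_force: [0.5, -0.1, 1.3]
opening: 0.0277
```

Request:
drive_tool(
  rows=[
    [0,0,0,0,0,0.01,1],
    [0,0,0,0,0,0.02,1],
    [0,0,0,0,0,0.03,1],
    [0,0,0,0,0,0.02,1],
    [0,0,0,0,0,0.01,1],
    [0,0,0,0,0,0,1],
    [0,0,0,0,0,0,1],
    [0,0,0,0,0,0,1],
    [0,0,0,0,0,0,1],
    [0,0,0,0,0,0,1],
  ],
)

```text
time_s: 33.32
tool_pos: [0.4604, 0.155, 0.0347]
orientation: [0.688, 0.726, 0.001, 0.0]
ft_force: [-0.4, -0.0, -0.8]
opening: 0.028
```

```bash
python3 plan.py 0.4565,0.154,0.0136,3.4
```

```text
t 33.32 p [0.4604 0.155  0.0347] jaw az 3.09 tilt [0.08 0.05] open 0.028 F [-0.4 -0.  -0.8] q [-0.83  0.53  0.54  2.11 -0.47  0.62  0.09]
0.4565,0.154,0.0136,3.4 | now-frame [-0.0008 -0.0039  0.0211] | turn z rad -0.0055 | shift after turn x,y,z -0.0007 -0.0039 0.0211
```

Request:
drive_tool(
  rows=[
    [0,0,0,-0.001,-0.004,0.01,1],
    [0,0,0,0,0,0.006,1],
    [0,0,0,0,0,0.003,1],
    [0,0,0,0,0,0.001,1],
    [0,0,0,0,0,0,1],
    [0,0,0,0,0,0,1],
    [0,0,0,0,0,0,1],
    [0,0,0,0,0,0,1],
    [0,0,0,0,0,0,1],
    [0,0,0,0,0,0,1],
  ],
)

```text
time_s: 34.15
tool_pos: [0.4553, 0.1533, 0.0135]
orientation: [0.688, 0.726, -0.001, -0.0]
ft_force: [-4.6, -0.3, 8.0]
opening: 0.0275
```

```bash
python3 plan.py 0.4565,0.154,0.0136,3.4;  python3 - <<'E'
from h import *
c=bot.camera("scene"); b=c["color"][200:350,300:500,::-1]
cv2.imwrite("pics/s6.png",cv2.resize(b,(800,600),interpolation=cv2.INTER_CUBIC))
E
```

```text
t 34.15 p [0.4553 0.1533 0.0135] jaw az 3.07 tilt [-0.09 -0.01] open 0.0275 F [-4.6 -0.3  8. ] q [-0.8   0.57  0.5   2.12 -0.5   0.57  0.11]
0.4565,0.154,0.0136,3.4 | now-frame [ 0.0007  0.0013 -0.0001] | turn z rad -0.0057 | shift after turn x,y,z 0.0007 0.0013 -0.0001
```

View pics/s6.png

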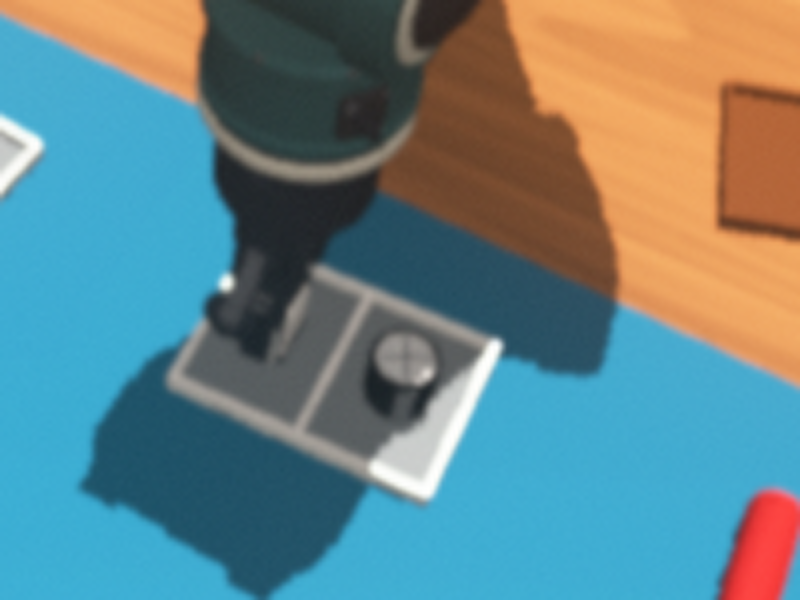

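The relay has touched the floor (8 N upward). The short cap stands at (403,370). Releasing and retreating.

Request:
drive_tool(
  rows=[
    [0,0,0,0,0,-0.0005,1],
    [0,0,0,0,0,0,1],
    [0,0,0,0,0,0,0.65],
    [0,0,0,0,0,0,0.45],
    [0,0,0,0,0,0,0.4],
    [0,0,0,0,0,0,0.35],
    [0,0,0,0,0,-0.01,0.35],
    [0,0,0,0,0,-0.03,0.35],
    [0,0,0,0,0,-0.04,0.2],
    [0,0,0,0,0,-0.04,0.1],
  ],
)

```text
time_s: 35.03
tool_pos: [0.4553, 0.1525, 0.1359]
orientation: [0.688, 0.725, -0.001, 0.0]
ft_force: [1.2, 1.5, -0.2]
opening: 0.0759
```

Request:
drive_tool(
  rows=[
    [0,0,0,0.035,0,-0.02,0.1],
    [0,0,0,0.035,0,-0.02,0.1],
    [0,0,0,0.035,0,-0.02,0.1],
    [0,0,0,0.035,0,-0.02,0.1],
    [0,0,0,0.035,0,0,0.1],
    [0,0,0,0.035,0,0,0.1],
    [0,0,0,0.035,0,0,0.1],
    [0,0,0,0.035,0,0,0.1],
    [0,0,0,0.035,0,0,0.1],
    [0,0,0,0.035,0,0,0.1],
  ],
)

```text
time_s: 35.87
tool_pos: [0.4366, 0.5044, 0.2151]
orientation: [0.688, 0.726, 0.0, 0.0]
ft_force: [-0.2, -0.6, 0.1]
opening: 0.0767
```

```bash
python3 plan.py;  python3 - <<'E'
from h import *
c=bot.camera("scene"); cv2.imwrite("pics/s7.png",cv2.resize(c["color"][150:420,80:520,::-1],None,fx=1.8,fy=1.8,interpolation=cv2.INTER_CUBIC))
c=bot.camera("top"); cv2.imwrite("pics/t7.png",cv2.resize(c["color"][120:300,140:520,::-1],None,fx=2.1,fy=2.1,interpolation=cv2.INTER_CUBIC))
E
```

```text
t 35.87 p [0.4366 0.5044 0.2151] jaw az 3.07 tilt [ 0.02 -0.01] open 0.0767 F [-0.2 -0.6  0.1] q [-1.3   0.57  0.59  1.53 -0.33  1.14 -0.6 ]
```

View pics/s7.png

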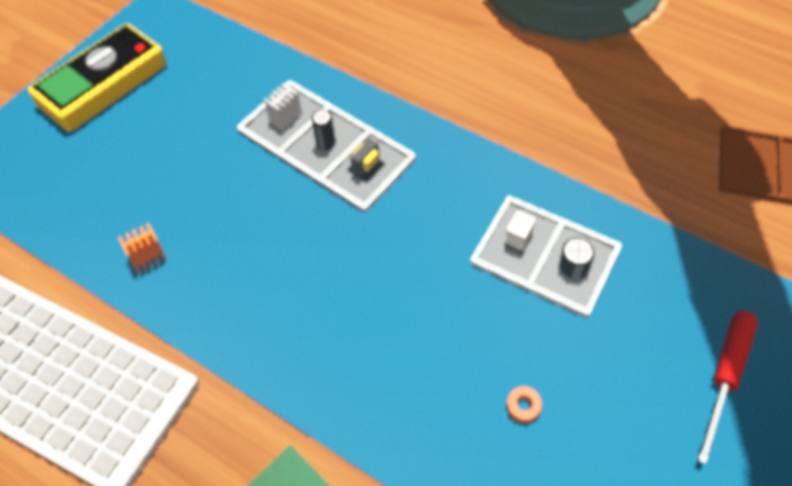

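View pics/t7.png

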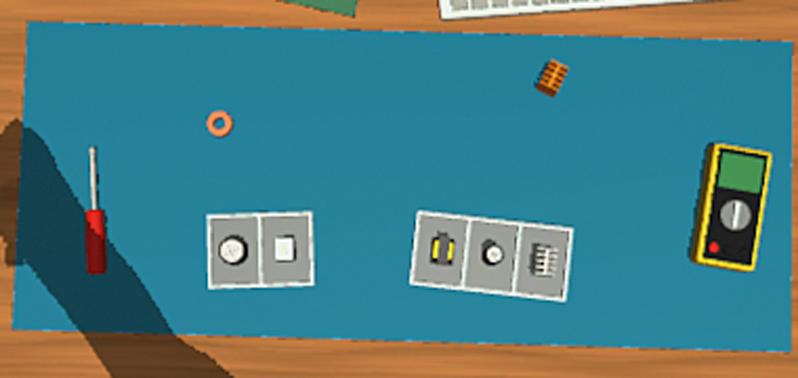

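Both views show all five parts upright in the right pockets: tray3 at scene (283,105), (322,130), (367,158), and tray2 at (519,230), (577,258). A quick check that the bystanders haven't moved, then I hand in.

```bash
python3 - <<'E'
from h import *
import pickle
_,c0=pickle.load(open("c0.pkl","rb")); c1=bot.camera("top")
a,b=c0["color"].astype(np.float32).mean(2),c1["color"].astype(np.float32).mean(2)
for n,(x0,y0,x1,y1) in {"choke":(234,168,256,190),"meter":(465,182,512,255),"driver":(176,186,196,222),"orange":(390,145,415,170)}.items():
    sh,r=cv2.phaseCorrelate(a[y0:y1,x0:x1],b[y0:y1,x0:x1]); print(n,np.round(sh,2),"mean abs diff",np.abs(a-b)[y0:y1,x0:x1].mean().round(2))
s=bot.sense();print(np.abs(s["joint_velocities"]).max().round(4),s["time_s"])
print(bot.finish_job())
E
```

```text
choke [-0.03  0.  ] mean abs diff 2.41
meter [0.02 0.53] mean abs diff 2.14
driver [0.06 0.3 ] mean abs diff 4.41
orange [0.47 0.48] mean abs diff 2.23
0.0558 36.0167
the job is handed in; nothing more can be done
None
```

Both kits are made up and handed in at 36 s, well under the 120 s limit.

- **Three-pocket tray:** the tall slim capacitor stands in the middle pocket, with the transformer in the left (+y) end pocket and the silver heatsink in the right.
- **Two-pocket tray:** the short wide capacitor stands in the left pocket and the relay in the right.

The last top and scene pictures show all five parts upright in their pockets, and the gripper had moved well clear of everything.

**Bystanders:** compared with the first top picture, the choke shows no shift. The multimeter reads 0.53 px, the screwdriver 0.3 px and the orange heatsink 0.48 px. One pixel is about 2.8 mm. I took the half-pixel values for an effect of the odd window sizes, and the arm never went near the multimeter or the screwdriver.

The highest wrist force I read was about 9 N, when the relay touched the pocket floor. No check failed. The arm still had a small residual joint speed of 0.056 rad/s when I handed in.

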